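# Find the rocking corner of the balance plate and fold its shim flat

## Task

The aluminium plate that the lab balance will stand on rocks at one corner. With the fingertips, press down firmly on its corners one after another to find the one that gives, then press that corner's steel shim tab down flat, leaving the other three standing, and finally press firmly on that same corner again for about half a second to check that it no longer rocks. Do not lift the plate or disturb the things around it.

Things in the scene. Friction and masses are not known exactly. Their poses are not given: they have to be found in the camera images.
- frame: grey levelling frame screwed to the bench: floor 190 x 272 mm (x by y), 4 mm thick, with low lips to 32 mm height round the plate. Origin on the bench under its centre; x points away from the robot, y to the robot's left (turned by up to 0.35 rad). The four corners and shims are named by this frame: near is -x, left is +y.
- plate: loose aluminium plate, 150 x 150 x 12 mm, 1.2 kg, a bubble level 8 mm high at its centre. Lies on four hidden feet, 2 mm clear of the frame's lips. Origin: centre of its underside, 29 mm above the bench; axes as the frame's. Three corners are firm (sink under 1 mm); one, unknown, is springy: pressed with about 10 N it sinks 4 mm, the plate rocking 0.057 rad about its diagonal, and comes back when let go.
- corner_near_left (a point): point on top of the plate over its near left foot, 52 mm from the plate's centre along x and along y, 41 mm above the bench: where to press that corner
- corner_near_right (a point): point on top of the plate over its near right foot, 52 mm from the plate's centre along x and along y, 41 mm above the bench: where to press that corner
- corner_far_left (a point): point on top of the plate over its far left foot, 52 mm from the plate's centre along x and along y, 41 mm above the bench: where to press that corner
- corner_far_right (a point): point on top of the plate over its far right foot, 52 mm from the plate's centre along x and along y, 41 mm above the bench: where to press that corner
- shim_near_left (a joint): angle of the near left fold-down shim (rad): 0 lies flat, 0.65 to 0.78 stands up as found. It stays where it is left; folding it down takes about 4 N near the tip of its tab. Lying flat, its cam holds up the plate's near left corner
- tab_near_left (a point): point on top of the near left shim's steel tab, 50 mm from its hinge. The tab is 26 mm wide, 3 mm thick, 62 mm long, and points outward (+y of the frame). Its hinge axis lies along the frame's x, 12 mm above the bench, 52 mm from the frame's centre along x and 68 mm along y. Flat, the tab's top is 13.5 mm above the bench
- shim_near_right (a joint): angle of the near right fold-down shim (rad): 0 lies flat, 0.65 to 0.78 stands up as found. It stays where it is left; folding it down takes about 4 N near the tip of its tab. Lying flat, its cam holds up the plate's near right corner
- tab_near_right (a point): point on top of the near right shim's steel tab, 50 mm from its hinge. The tab is 26 mm wide, 3 mm thick, 62 mm long, and points outward (-y of the frame). Its hinge axis lies along the frame's x, 12 mm above the bench, 52 mm from the frame's centre along x and 68 mm along y. Flat, the tab's top is 13.5 mm above the bench
- shim_far_left (a joint): angle of the far left fold-down shim (rad): 0 lies flat, 0.65 to 0.78 stands up as found. It stays where it is left; folding it down takes about 4 N near the tip of its tab. Lying flat, its cam holds up the plate's far left corner
- tab_far_left (a point): point on top of the far left shim's steel tab, 50 mm from its hinge. The tab is 26 mm wide, 3 mm thick, 62 mm long, and points outward (+y of the frame). Its hinge axis lies along the frame's x, 12 mm above the bench, 52 mm from the frame's centre along x and 68 mm along y. Flat, the tab's top is 13.5 mm above the bench
- shim_far_right (a joint): angle of the far right fold-down shim (rad): 0 lies flat, 0.65 to 0.78 stands up as found. It stays where it is left; folding it down takes about 4 N near the tip of its tab. Lying flat, its cam holds up the plate's far right corner
- tab_far_right (a point): point on top of the far right shim's steel tab, 50 mm from its hinge. The tab is 26 mm wide, 3 mm thick, 62 mm long, and points outward (-y of the frame). Its hinge axis lies along the frame's x, 12 mm above the bench, 52 mm from the frame's centre along x and 68 mm along y. Flat, the tab's top is 13.5 mm above the bench
- bottle_mid (a point): middle of an amber reagent bottle, 54 mm across, 100 mm high, upright; a bystander
- tipbox_mid (a point): middle of a blue pipette tip box with clear lid, 80 x 116 x 50 mm; a bystander
- weight_mid (a point): middle of a steel calibration weight with a knob, 30 mm across, 47 mm high; a bystander
Mind the look-alikes: they are no part of the job. Of the things shaped like the plate, the aluminium one is meant.

How it is judged:
By the outcome, as a careful person would: the job done as asked, in the order asked, and still so for the second after the job is handed in, with the robot touching nothing.
It also fails if it takes over 51 s, if anything falls off the work surface, if the arm or the gripper's body presses on something with over 40 N, if the wrist force passes 120 N, or if a joint passes its speed limit or range.

## Robot

A 6-joint arm with a two-finger parallel gripper is mounted at the origin on the work surface. World frame = base frame: x ahead of the robot, y to its left, z up, the work surface at z = 0. Lengths are in m, angles in rad, forces in N, time in s.
With the tool pointing down it reaches from about 0.25 to 0.725 m from the base axis. Payload 9.7 kg.
Tool frame: the origin (TCP) lies at the very end of the fingers, on their centre line; the grasp point (between the pads) lies 19 mm behind it; z points along the fingers, y is the line along which they close (so a half turn about z gives the same grasp; the last joint's range is limited). The gripper opens to 85 mm and grips with 20 to 120 N. Pads are 22 mm wide; open, the fingers measure 114 mm over their backs; the gripper's body (76 mm by 85 mm) begins 54 mm behind the grasp point. The pads swing forward as they close: fully open they stand 13 mm farther back than shut.
Start: joints at [1.33, 0.087, 0.176, 1.66, 0, 1.571], TCP at [0.131, 0.534, 0.231] pointing down, gripper open.
Joint ranges: [-3.13, 3.13], [-0.85, 1.81], [-1.15, 1.24], [-2.2, 2.28], [-1.44, 1.52], [-3.14, 3.14]. Speed limits (rad/s): [2.22, 2.22, 2.57, 3.14, 3.14, 3.14].

## Interface

Orientations are given as [roll, pitch, yaw] about the fixed x, y, z axes, in that order (R = Rz(yaw) Ry(pitch) Rx(roll)).
In Python, from plant import * gives the robot as it stands.
- The arm moves only by the shell command python3 -m handwheel 'ROWS' [OPENING] [FORCE]. ROWS is JSON, a list of rows, each a list of 2 entries, a list of its own where there are three numbers: the shift along the tool's x, y, z in cm, then the turn about the tool's z in rad. A call has 1 to 10 rows; each row shifts and turns the commanded pose from where the row before left it, along the tool's axes as they then stand; what a row does not reach is not made up. A row lasts 1/12 s, in which the tool goes at most 41.7 mm and 7.16 degrees, less where a joint would pass 70% of its speed; a pose out of reach is approached as far as the arm can. A call is refused whole if a number of a shift passes 4.17 or a number of a turn 0.125, either way. A call with a gripper value outside its range is refused whole. OPENING is the gripper command: -1 is fully open, 1 is shut, values between are in proportion, set as the call begins (- or left out, the last holds). The fingers move at their own pace and stop on an object; FORCE is the grip in N (left out, the last holds). Time passes only in rows, so rows that do not move let the fingers close. It gives the time, the measured TCP pose, the force, the opening and the grip force at its end, in the units of the state.
- read_state(): the state, without advancing time (a new reading comes with each control period).
- grab_frame(name): name is "side" or "top"; returns (picture, depth): 420x560x3 uint8, blue, green, red; 420x560 float32, m along the optical axis (not along the pixel's ray), 0 where there is no reading.
- camera_info(name): a dict with "vertical_fov" (degrees; the focal length in pixels is half the picture's height over the tangent of half this angle, whatever the lens; pixels are square), "cx", "cy" (the principal point, pixels), "dist_coeffs" ([k1, k2, p1, p2, k3] as OpenCV has them; the pictures are not rectified), "pose" (4x4, takes a point from camera to world coordinates). Camera axes: x right, y up, looking along -z (the intrinsics and any distortion apply to the point x, -y, -z); pixel columns grow to the right and rows downward; lengths in m; the calibration is good to about 2 mm. A picture is of the moment at which its call begins. camera_info takes no time and is no camera call.
- job_done(): hands the job in; it is judged then, once.
Trained networks look in the newest picture that a camera, given by its name, has taken for a name from the list of things; names that differ only in an ending like _2 or _b are one class to them, and where a whole thing is asked for, a point or a joint stands for the part that bears it (a point fixed in the world has none). Each returns a list of dicts, best first, with "p" (0 to 1); they miss things now and then, are a little off and sometimes report something else, mostly with a low value. They report only what shows in the picture. A call takes as long as a camera call. They do not tell look-alikes from the thing itself.
- boxes_of(name, camera): "point" ([x, y, z] in m, in world coordinates, good to about 4 mm: the middle of the surface that is visible of it).
- cut_out(name, camera): "mask" (420x560 bool, what is visible of it).
The state is a dict: "clock": time; "joint_positions": joint angles; "joint_velocities": joint speeds; "joint_torque": joint torques, N m; "ee_pos": TCP position; "eef_rot": TCP orientation; "force": force on the tool from outside, world axes, zero at the start; "moment": the same for the moment, N m; "width": finger opening in m; "grip_force": force on a finger pad.
Only numpy, scipy, OpenCV 4.12 (cv2) and the standard library are available. Lean on these libraries where they do the work, as an engineer would, in place of code of your own. Each camera call takes 0.05 s, during which the arm holds its last target. There are 200 camera calls.

## Working session

There is one attempt and no reset: what is moved stays moved. The work goes in short steps, Python scripts to look and compute and a shell command to move; the robot and the scene stay as the last step left them, time stands still between calls to the robot, and variables do not carry over. Pictures are saved under pics/ and viewed, at most 10 in all, crops included, and the job is handed in when it is done.

```bash
mkdir -p pics
cat > h.py <<'E'
from plant import *
import numpy as np, cv2
from scipy.spatial.transform import Rotation as R
def pts(cam,depth,mask=None):
    i=camera_info(cam); H,W=depth.shape; f=H/2/np.tan(np.radians(i["vertical_fov"])/2)
    K=np.array([[f,0,i["cx"]],[0,f,i["cy"]],[0,0,1.]])
    v,u=np.nonzero((depth>0) if mask is None else (mask&(depth>0)))
    n=cv2.undistortPoints(np.stack([u,v],1).astype(float)[:,None],K,np.array(i["dist_coeffs"],float))[:,0]
    d=depth[v,u]; P=np.stack([n[:,0]*d,-n[:,1]*d,-d],1); T=np.array(i["pose"])
    return P@T[:3,:3].T+T[:3,3],u,v
E
python3 - <<'E'
from h import *
ims=[]
for c in("top","side"):
    p,d=grab_frame(c); cv2.imwrite(f"pics/{c}0.png",p); np.save(c+"d.npy",d)
    for n in("frame","plate"): print(c,n,[(np.round(b["point"],3).tolist(),round(b["p"],2)) for b in boxes_of(n,c)])
    if c=="top":
        for k,m in enumerate(cut_out("plate",c)):
            P,u,v=pts(c,d,m["mask"]); zt=np.median(P[:,2]); q=P[abs(P[:,2]-zt)<.006]
            print("plate",k,m["p"],zt,len(q),cv2.minAreaRect((q[:,:2]).astype(np.float32)*1000),u.mean(),v.mean())
        for n in("tab_near_left","bottle_mid","tipbox_mid","weight_mid"):
            print(n,[(np.round(b["point"],3).tolist(),round(b["p"],2)) for b in boxes_of(n,c)])
s=read_state();print(s)
E
```

```text
top frame [([0.536, -0.032, 0.002], 0.68)]
top plate [([0.549, -0.047, 0.042], 0.98), ([0.289, -0.23, 0.011], 0.73), ([0.327, 0.16, 0.016], 0.7), ([0.733, -0.312, 0.008], 0.64), ([0.6, 0.054, 0.039], 0.53)]
plate 0 0.83 0.012592604072409253 3105 ((288.0596923828125, -231.33621215820312), (149.2353973388672, 156.5057830810547), 12.693435668945312) 375.54933414043586 295.34897094430994
plate 1 0.69 0.04102381417680667 2852 ((549.2672119140625, -47.82377624511719), (153.16128540039062, 150.4088592529297), 1.0692267417907715) 298.32132030986867 203.51734590771304
plate 2 0.58 0.012065294131761162 3048 ((326.59600830078125, 159.01760864257812), (150.17013549804688, 149.3046875), 49.14195251464844) 228.5689546599496 292.8957808564232
plate 3 0.55 0.013009972451129226 2337 ((740.0990600585938, -319.15142822265625), (149.45993041992188, 155.85330200195312), 48.12718963623047) 383.7139344262295 136.00737704918032
tab_near_left [([0.496, 0.049, 0.036], 0.65)]
bottle_mid [([0.585, 0.166, 0.067], 0.84), ([0.502, -0.146, 0.036], 0.17)]
tipbox_mid [([0.731, -0.023, 0.054], 0.9), ([0.501, -0.147, 0
[... 216 characters left out ...]
0.143, 0.035], 0.39)]
{'clock': 0.55, 'joint_positions': array([1.32998834e+00, 8.69019142e-02, 1.75900827e-01, 1.65979160e+00,
       1.02060023e-05, 1.57079117e+00]), 'joint_velocities': array([ 0.00122072, -0.00169116,  0.00023852,  0.00086582,  0.00088663,
        0.00019837]), 'joint_torque': array([-2.15035952e-04, -5.19742262e+01,  4.64618933e+01,  1.48804265e-03,
        1.64326843e-05,  2.32799925e-05]), 'ee_pos': array([0.13116552, 0.53413194, 0.23128354]), 'eef_rot': array([ 3.14158902e+00, -1.02059835e-05,  2.90078982e+00]), 'force': array([0.17157713, 0.59938483, 0.05611642]), 'moment': array([0.06005784, 0.05243201, 0.00382862]), 'grip_force': 0.0, 'width': 0.08536488432026543}
```

View pics/top0.png

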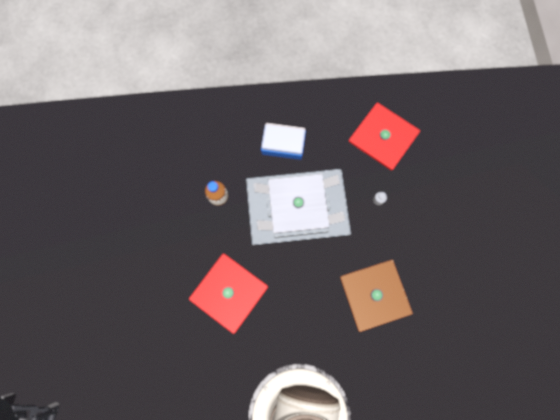

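View pics/side0.png

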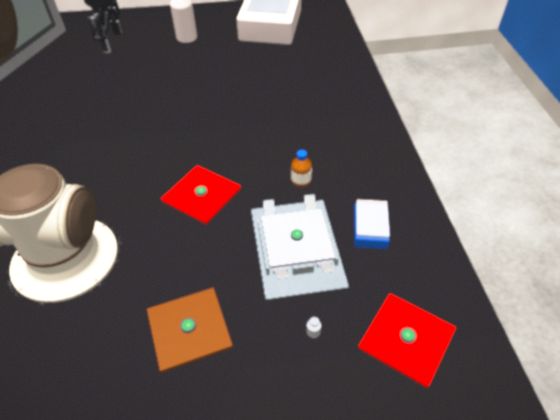

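The top view shows the aluminium plate in the grey frame at about (298,203), with two red plates and one brown look-alike lying elsewhere. The bottle is at (216,193), the tip box at (284,140) and the weight at (380,198). Next I'll measure the yaw and the tabs.

```bash
python3 - <<'E'
from h import *
p,d=grab_frame("top")
m=cut_out("frame","top")[0]["mask"]|cut_out("plate","top")[1]["mask"]*False
P,u,v=pts("top",d)
near=(abs(P[:,0]-.549)<.16)&(abs(P[:,1]+.048)<.19)
b=P[near&(abs(P[:,2])<.0025)]; print("n",near.sum())
col=p[v,u].astype(int).sum(1)
f=near&(col>250)&(abs(P[:,0]-.549)<.14)&(abs(P[:,1]+.048)<.17)
print("frame rect",cv2.minAreaRect((P[f][:,:2]*1000).astype(np.float32)))
pm=near&(abs(P[:,2]-.041)<.004)&(col>400)&(abs(P[:,1]+.048)<.085)
print("plate rect",cv2.minAreaRect((P[pm][:,:2]*1000).astype(np.float32)),P[pm].mean(0))
big=cv2.resize(p[155:260,225:365],None,fx=5,fy=5,interpolation=cv2.INTER_CUBIC);cv2.imwrite("pics/crop.png",big)
E
python3 -m handwheel '[[[0,0,0],0.125],[[0,0,0],0.125],[[0,0,0],0.125],[[0,0,0],0.125],[[0,0,0],0.125],[[0,0,0],0.125],[[0,0,0],0.125],[[0,0,0],0.125],[[0,0,0],0.125],[[0,0,0],0.125]]' 1 60
```

```text
n 14961
frame rect ((570.5400390625, -46.6622314453125), (235.87969970703125, 282.0613098144531), 1.6025289297103882)
plate rect ((590.420166015625, -44.884986877441406), (240.28199768066406, 153.0687255859375), 1.834502100944519) [ 0.54990733 -0.04735234  0.04094718]
clock: 1.53
ee_pos: [0.1312, 0.5341, 0.2313]
eef_rot: [3.142, -0.0, 1.645]
force: [-0.0, -0.4, 0.0]
width: 0.0001
grip_force: 0.0
```

View pics/crop.png

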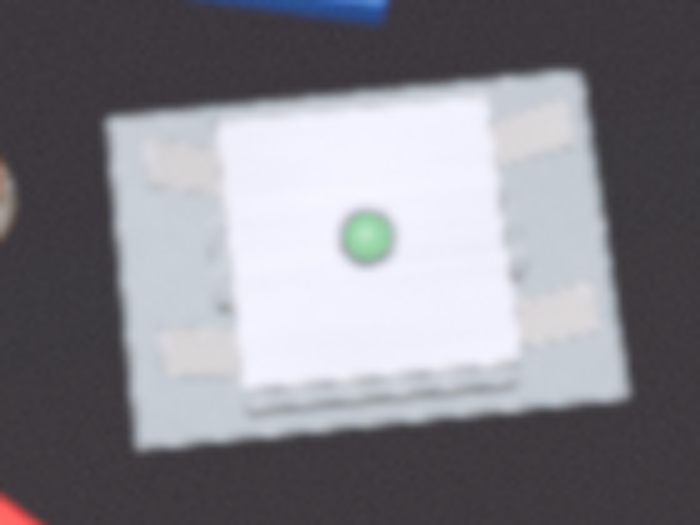

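```bash
python3 -m handwheel '[[[0,0,0],0.045],[[-2.7,1.7,0],0],[[-2.7,1.7,0],0],[[-2.7,1.7,0],0],[[-2.7,1.7,0],0],[[-2.7,1.7,0],0],[[-2.7,1.7,0],0],[[-2.7,1.7,0],0],[[-2.7,1.7,0],0],[[-2.7,1.7,0],0]]'
python3 -m handwheel '[[[-2.7,1.7,0],0],[[-2.7,1.7,0],0],[[-2.7,1.7,0],0],[[-2.7,1.7,0],0],[[-2.7,1.7,0],0],[[-2.7,1.7,0],0],[[-2.7,1.7,0],0],[[-2.7,1.7,0],0],[[-2.7,1.7,0],0],[[-2.7,1.7,0],0]]'
```

```text
clock: 2.37
ee_pos: [0.2931, 0.2953, 0.2315]
eef_rot: [3.141, -0.0, 1.606]
force: [1.9, 0.3, 0.5]
width: 0.0002
grip_force: 0.0
clock: 3.2
ee_pos: [0.4726, 0.0312, 0.2315]
eef_rot: [3.141, -0.0, 1.606]
force: [-0.6, 1.0, 0.5]
width: 0.0
grip_force: 0.0
```

```bash
python3 -m handwheel '[[[-1.4,1.1,2],0],[[-1.4,1.1,3],0],[[0,0,4],0],[[0,0,4],0],[[0,0,3],0],[[0,0,1.2],0],[[0,0,0],0],[[0,0,0],0]]'
```

```text
clock: 3.87
ee_pos: [0.4952, 0.0056, 0.0604]
eef_rot: [3.141, -0.0, 1.606]
force: [0.0, 0.8, 0.6]
width: -0.0001
grip_force: 0.0
```

```bash
python3 -m handwheel '[[[-0.25,0,0.8],0],[[0,0,0.8],0],[[0,0,0.2],0],[[0,0,0.2],0],[[0,0,0],0]]'
python3 -m handwheel '[[[0,0,0.1],0],[[0,0,0.1],0],[[0,0,0],0]]'
```

```text
clock: 4.28
ee_pos: [0.4953, 0.003, 0.0407]
eef_rot: [3.14, 0.0, 1.606]
force: [-4.6, 0.6, 9.0]
width: -0.0001
grip_force: 4.6
clock: 4.53
ee_pos: [0.4953, 0.003, 0.0406]
eef_rot: [3.139, 0.0, 1.606]
force: [-12.0, -0.6, 25.5]
width: -0.0
grip_force: 12.9
```

```bash
python3 -m handwheel '[[[0,0,-1.5],0],[[-3.5,0,0],0],[[-3.5,0,0],0],[[-3.4,0,0],0],[[0,0,0],0],[[0,0,0.8],0],[[0,0,0.5],0],[[0,0,0],0]]'
python3 -m handwheel '[[[0,0,0.1],0],[[0,0,0.1],0],[[0,0,0],0]]'
```

```text
clock: 5.2
ee_pos: [0.4987, -0.101, 0.0388]
eef_rot: [3.141, 0.002, 1.606]
force: [-1.7, -5.4, 9.6]
width: 0.0003
grip_force: 4.7
clock: 5.45
ee_pos: [0.4988, -0.101, 0.038]
eef_rot: [3.141, 0.003, 1.607]
force: [-3.5, -6.1, 9.9]
width: -0.0003
grip_force: 5.5
```

```bash
python3 -m handwheel '[[[0,0,0.1],0],[[0,0,0.1],0],[[0,0,0.1],0],[[0,0,0],0],[[0,0,0],0]]'
```

```text
clock: 5.87
ee_pos: [0.4989, -0.1011, 0.0366]
eef_rot: [3.14, 0.003, 1.607]
force: [-9.5, -7.5, 21.6]
width: -0.0001
grip_force: 11.5
```

```bash
python3 -m handwheel '[[[0,0,-2],0],[[0,0,-2],0],[[-2.9,0,0],0],[[-2.9,0,0],0],[[0,0,0.5],0],[[0,0,0.5],0],[[0,0,0.5],0],[[0,0,0.5],0],[[0,0,0.5],0],[[0,0,0],0]]'
python3 -m handwheel '[[[0,0,0.5],0],[[0,0,0.5],0],[[0,0,0.5],0],[[0,0,0.5],0],[[0,0,0.5],0],[[0,0,0.4],0],[[0,0,0.4],0],[[0,0,0],0]]'
```

```text
clock: 6.7
ee_pos: [0.5006, -0.1583, 0.0485]
eef_rot: [-3.141, 0.0, 1.607]
force: [0.3, 0.1, 0.7]
width: 0.0001
grip_force: 0.1
clock: 7.37
ee_pos: [0.5002, -0.1587, 0.0152]
eef_rot: [-3.14, -0.001, 1.606]
force: [-0.4, 0.3, -0.8]
width: -0.0001
grip_force: 0.0
```

```bash
python3 -m handwheel '[[[0,0,0.1],0],[[0,0,0.1],0],[[0,0,0.1],0],[[0,0,0.1],0],[[0,0,0],0],[[0,0,0],0]]'
```

```text
clock: 7.87
ee_pos: [0.5006, -0.1588, 0.0132]
eef_rot: [3.141, -0.0, 1.606]
force: [-3.8, 0.9, 9.5]
width: -0.0
grip_force: 4.7
```

```bash
python3 -m handwheel '[[[0,0,0.1],0],[[0,0,0.1],0],[[0,0,0],0],[[0,0,-1.5],0],[[0,0,-2.5],0],[[0,0,-2.5],0],[[0,0,-4],0],[[0,0,-4],0],[[4,0,0],0],[[0,0,0],0]]'
python3 - <<'E'
from h import *
p,d=grab_frame("side");cv2.imwrite("pics/side1.png",cv2.resize(p[180:320,220:400],None,fx=4,fy=4,interpolation=cv2.INTER_CUBIC))
P,u,v=pts("side",d);c,s=np.cos(.03),np.sin(.03)
Q=(P[:,:2]-[.5495,-.0475])@np.array([[c,-s],[s,c]])
for n,x,y in(("NL",-52,1),("NR",-52,-1),("FL",52,1),("FR",52,-1)):
    for r in(95,105,112,122):
        k=(abs(Q[:,0]*1000-x)<8)&(abs(Q[:,1]*1000*y-r)<4);print(n,r,k.sum(),np.round(np.percentile(P[k,2],[10,50,90]),3) if k.any() else "")
E
```

```text
clock: 8.7
ee_pos: [0.5004, -0.116, 0.1583]
eef_rot: [3.137, -0.0, 1.607]
force: [-0.2, -0.8, -0.0]
width: 0.0001
grip_force: 0.0
NL 95 3 [0.035 0.036 0.039]
NL 105 2 [0.04 0.04 0.04]
NL 112 0 
NL 122 0 
NR 95 80 [0.014 0.336 0.403]
NR 105 807 [0.307 0.419 0.519]
NR 112 346 [0.401 0.455 0.637]
NR 122 365 [0.541 0.618 0.632]
FL 95 25 [0.032 0.037 0.041]
FL 105 9 [0.03  0.045 0.049]
FL 112 15 [0.005 0.049 0.054]
FL 122 1 [0.003 0.003 0.003]
FR 95 31 [0.002 0.005 0.038]
FR 105 32 [0.001 0.004 0.047]
FR 112 39 [0.001 0.006 0.052]
FR 122 22 [0.    0.003 0.004]
```

View pics/side1.png

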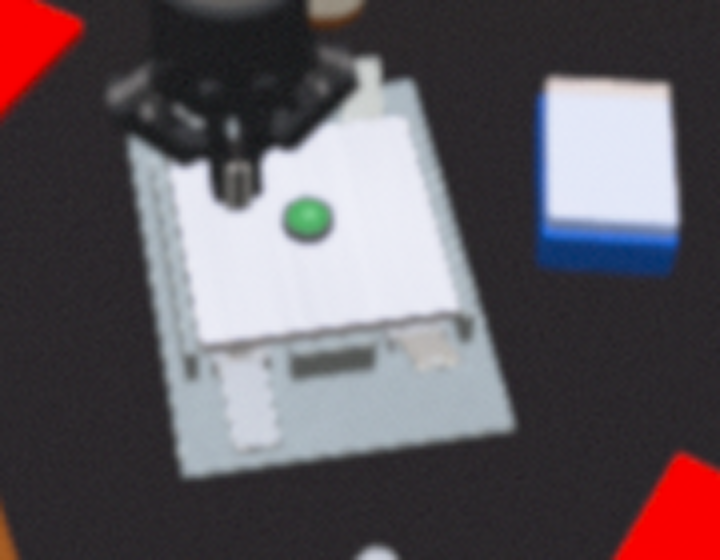

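The crop shows the near right tab lying flat at (250,400), and the other tabs are still standing. Next is the check press on the near right corner.

```bash
python3 -m handwheel '[[[1.5,0,3],0],[[0,0,3.5],0],[[0,0,3],0],[[0,0,1.7],0],[[0,0,0.3],0],[[0,0,0.2],0],[[0,0,0.1],0],[[0,0,0],0]]'
```

```text
clock: 9.42
ee_pos: [0.498, -0.1039, 0.0397]
eef_rot: [-3.142, -0.001, 1.606]
force: [-14.9, 5.1, 30.9]
width: 0.0003
grip_force: 15.5
```

```bash
python3 -m handwheel '[[[0,0,-0.1],0],[[0,0,0],0],[[0,0,0],0],[[0,0,0],0],[[0,0,0],0],[[0,0,0],0],[[0,0,0],0],[[0,0,0],0],[[0,0,0],0]]'
python3 -m handwheel '[[[0,0,-1],0],[[0,0,-2],0],[[0,0,-4],0],[[0,0,-4],0],[[-4,-4,0],0],[[-3,-4,0],0],[[0,-4,0],0],[[0,-4,0],0],[[0,0,0],0],[[0,0,0],0]]'
python3 - <<'E'
from h import *
p,d=grab_frame("top");cv2.imwrite("pics/top2.png",p[130:280,200:420].repeat(3,0).repeat(3,1))
E
```

```text
clock: 10.17
ee_pos: [0.498, -0.104, 0.0399]
eef_rot: [-3.141, -0.001, 1.606]
force: [-11.6, 4.5, 22.9]
width: -0.0001
grip_force: 11.7
clock: 11.0
ee_pos: [0.3566, -0.1639, 0.1484]
eef_rot: [3.141, 0.001, 1.604]
force: [1.2, -0.4, -0.7]
width: 0.0002
grip_force: 0.0
```

View pics/top2.png

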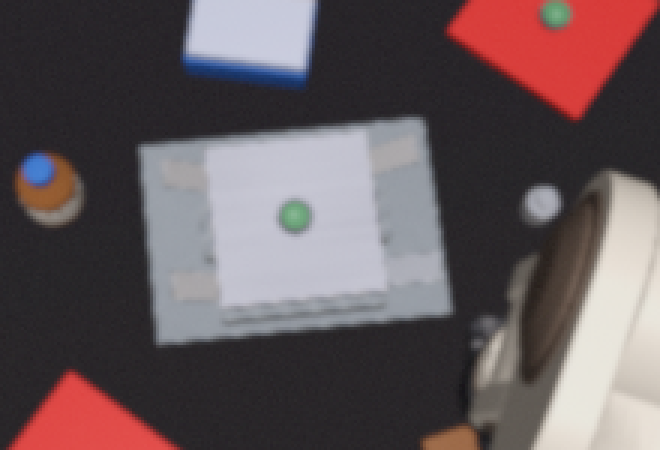

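The near right tab at (413,270) lies flat, the other three stand, and the plate, bottle, tip box and weight are where they were.

```bash
python3 -c "
from plant import *
print(job_done())"
```

```text
the job is handed in; nothing more can be done
None
```

The near right corner was the one that gave; its shim is now flat, the other three still stand, and a final press of about 23 N for over half a second sank it only about 1 mm, so I handed the job in at about 11 s (far corners not pressed, as the springy one was already found).

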